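# Stand the toppled carriage back on its track

### The job

On the model railway a passenger carriage has toppled over and leans with its side on the edge of the station platform. With the fingertips only, gently push it from the platform side until it stands upright on the track again, then push its end to slide it along the track until it is up against the buffer stop. Do not grip it, lift it off the track or tip it over the other way, and leave the parked wagon, the kiosk, the bench and the paint jar where they are.

Things in the scene. Friction and masses are not known exactly. Their poses are not given: they have to be found in the camera images.
- track: Fixed straight track and platform in one piece. Origin on the work surface under the track's middle; y along the track, x across it to the platform, z up. Bed 110 wide, 660 long, top 8 mm above the work surface; two rails 5 wide at x = +-14, 7 high above the bed. Platform: x 60 to 165, y -300 to 300, flat top 39 mm above the work surface.
- carriage: Toppled carriage, loose, 0.25 to 0.46 kg. Origin mid-underside at wheel-foot level; x across, y along, z up when standing. Body 70 wide, z 18 to 82; roof 74 wide, z 82 to 90, with a crown 50 wide up to z 96; flat ends at y +-85. It starts parallel to the track, turned 36 deg about y, roof towards the platform, side on the platform's edge, top edge 0.12 m above the work surface.
- wheel_left (a point): Foot of the carriage's +x (platform side) wheel at (26, 55, 0) mm of the carriage. Wheels: 12 radius, at y +-55, x 19 to 26 and -19 to -26, fixed (they slide, not roll). They stand on the bed astride both rails with 2.5 mm play to each side. The +x wheel feet stay on the bed, 8 mm above the work surface, while it is stood up and slid.
- wheel_right (a point): Foot of the carriage's +x wheel at its other end: (26, -55, 0) mm of the carriage.
- eave (a point): Middle of the platform-side roof edge, at (37, 0, 90) mm of the carriage. At the start 88 mm from the track's centre line, 74 mm above the work surface. Pushed here towards the track, rising with it along its arc about the +x wheel feet, it turns with a few newtons; a dead level push rubs and takes more. Below about 25 deg of lean it falls upright by itself.
- buffer: Fixed buffer stop across the track at one of its ends (+y or -y, it varies): a timber beam 70 wide (x of the track), 24 thick (along the track), 26 to 58 mm above the bed, on two short posts; both faces alike. Origin on the bed under its middle: the carriage's end touches it when their origins are 97 mm apart.
- wagon: Small open wagon parked on the track near the other end of the track from the buffer stop, loose: 100 long, 60 wide, 52 high. Origin: middle of its underside. To be left alone.
- kiosk: Small wooden kiosk standing loose on the platform, 60 by 72 at the roof, 56 high. Origin: middle of its underside. To be left alone.
- bench: Small bench standing loose on the platform, 22 deep, 60 long, 38 high. Origin: middle of its underside. To be left alone.
- paint_jar: Round paint jar standing loose on the table, 44 in diameter, 62 high. Origin: middle of its underside. To be left alone.
Things that resemble listed ones, but are neither listed nor needed, are in the scene too. Leave any brown or orange look-alike of the carriage alone.

How it is judged (in metres and radians):
On the way, in this order (a step that is already met when the one before it is completed fails the run):
1. the carriage stands upright on the track (angle between carriage's own z axis and vertical below 0.06 rad and height (world z) of each of wheel_left, wheel_right below 0.013 m and x of carriage in the frame of track between -0.006 and 0.006 m and angle between the y axis of carriage and the y axis of track, either way round below 0.06 rad), for 0.2 s.
2. the carriage, upright on the track, is up against the buffer stop (all of step 1 and horizontal distance between carriage and buffer below 0.107 m), for 0.2 s.
At the end, for the whole second after the job is handed in: The carriage is at rest, upright and along the track within 0.06 rad, wheels on the bed astride the rails (within 6 mm of the centre line), its end less than 10 mm from the buffer stop; wagon, kiosk, bench and jar within 15 mm of where they stood (all of step 2 and linear speed of carriage below 0.02 m/s and angular speed of carriage below 0.1 rad/s and distance of each of wagon, kiosk, bench, paint_jar from where it was at the start of the episode below 0.015 m); the robot touches nothing.
It fails at once if the carriage is gripped or pushed hard: more than 30 N between it and the fingers (contact force between the fingers and carriage above 30 N).
It fails at once if the carriage is lifted, or tipped over the other way: the feet of its platform-side wheels more than 20 mm above the bed (height (world z) of any of wheel_left, wheel_right above 0.028 m).
It fails at once if wagon, kiosk, bench or paint jar is moved by more than 15 mm (distance of any of wagon, kiosk, bench, paint_jar from where it was at the start of the episode above 0.015 m).
It also fails if it takes over 48 s, if anything falls off the work surface, if the arm or the gripper's body presses on something with over 40 N, if the wrist force passes 120 N, or if a joint passes its speed limit or range.

### The arm

A 6-joint arm with a two-finger parallel gripper is mounted at the origin on the work surface. World frame = base frame: x ahead of the robot, y to its left, z up, the work surface at z = 0. Lengths are in mm, angles in rad, forces in N, time in s.
With the tool pointing down it reaches from about 350 to 975 mm from the base axis. Payload 7.1 kg.
Tool frame: the origin (TCP) lies at the very end of the fingers, on their centre line; the grasp point (between the pads) lies 19 mm behind it; z points along the fingers, y is the line along which they close (so a half turn about z gives the same grasp; the last joint's range is limited). The gripper opens to 88 mm and grips with 3 to 60 N. Pads are 20 mm wide; open, the fingers measure 115 mm over their backs; the gripper's body (75 mm by 178 mm) begins 61 mm behind the grasp point.
Start: joints at [1.206, 0.423, 1.63, -0, 1.089, -0.019], TCP at [211.811, 587.997, 222.675] pointing down, gripper open.
Joint ranges: [-3, 3], [-0.9, 2.11], [0.09, 2.58], [-1.31, 4.45], [0.11, 2.69], [-2.54, 2.54]. Speed limits (rad/s): [2.39, 2.39, 3.01, 3.14, 3.14, 3.14].

### API

Orientations are given as a rotation vector (axis times angle).
In Python, from workcell import sensors, imaging, close_job gives the robot as it stands. The module is installed in compiled form; this text tells all that it offers.
- The arm moves only by the tool servo_tool, never from a script. Its argument "steps" is a list of rows, each a list of 3 entries, a list of its own where there are three numbers: the shift along the world's x, y, z in m, then the turn, a rotation vector about the world's x, y, z in degrees, then the opening, from -1 (shut) to 1 (fully open). A call has exactly 8 rows; each row shifts and turns the commanded pose from where the row before left it; what a row does not reach is not made up. A row lasts 1/12 s, in which the tool goes at most 41.7 mm and 7.16 degrees, less where a joint would pass 70% of its speed; a pose out of reach is approached as far as the arm can. A call is refused whole if a number of a shift passes 0.0417 or a number of a turn 7.16, either way. A call with a gripper value outside its range is refused whole. The fingers move at their own pace and stop on an object; the grip force is fixed at half the most. Time passes only in rows, so rows that do not move let the fingers close, or fill a call up. It gives the time, the measured TCP pose, the force, the opening and the grip force at its end, in the units of the state.
- sensors.get_obs(): the state, without advancing time (a new reading comes with each control period).
- imaging.get_image(name): name is "scene" or "top" or "wrist"; returns a dict with "color" (480x640x3 uint8, blue, green, red), "range_z" (480x640 float32, mm along the optical axis (not along the pixel's ray), 0 where there is no reading), "vertical_fov" (degrees; the focal length in pixels is half the picture's height over the tangent of half this angle, whatever the lens; pixels are square), "cx", "cy" (the principal point, pixels), "rvec" (rotation vector, rad) and "tvec" (3), from world to camera coordinates, as OpenCV has them; the wrist camera has in their place "tool_from_camera" (4x4, takes a point from camera to tool coordinates, whose origin is the TCP and whose axes are the flange's). Camera axes: x right, y down, z forward; pixel columns grow to the right and rows downward; lengths in mm; the calibration is good to about 2 mm. A picture is of the moment at which its call begins: read the wrist's pose just before it.
- close_job(): hands the job in; it is judged then, once.
The state is a dict: "t": time; "qpos": joint angles; "qvel": joint speeds; "joint_torque": joint torques, N m; "ee_pos": TCP position; "orientation": TCP orientation; "ft_force": force on the tool from outside, world axes, zero at the start; "moment": the same for the moment, N m; "width": finger opening in mm; "grasp_force": force on a finger pad.
Only numpy, scipy, OpenCV 4.12 (cv2) and the standard library are available. Lean on these libraries where they do the work, as an engineer would, in place of code of your own. Each camera call takes 0.05 s, during which the arm holds its last target. There are 200 camera calls.

## Working session

There is one attempt and no reset: what is moved stays moved. The work goes in short steps, Python scripts to look and compute and a tool call to move; the robot and the scene stay as the last step left them, time stands still between calls to the robot, and variables do not carry over. Pictures are saved under pics/ and viewed, at most 10 in all, crops included, and the job is handed in when it is done.

Besides the shell and the picture viewer there is one more tool, called as name([rows], argument=value, ...), one row to a line, values as JSON. servo_tool: Moves the arm, as the interface text tells. Its arguments: {"type":"object","properties":{"steps":{"type":"array"}},"required":["steps"]}

```bash
mkdir -p pics; cat > h.py <<'E'
import numpy as np, cv2
from workcell import sensors, imaging, close_job
def cam(n):
    d=imaging.get_image(n); d['f']=240/np.tan(np.radians(d['vertical_fov'])/2)
    if 'rvec' in d:
        d['R']=cv2.Rodrigues(np.array(d['rvec'],float))[0]; d['t']=np.array(d['tvec'],float).ravel()
    return d
def world(d):
    v,u=np.mgrid[0:480,0:640]; z=d['range_z']
    p=np.stack([(u-d['cx'])/d['f']*z,(v-d['cy'])/d['f']*z,z],-1)
    return (p-d['t'])@d['R']
E
python3 - <<'E'
from h import *
for n in('scene','top'):
    d=cam(n); cv2.imwrite(f'pics/{n}0.png',d['color']); np.savez(n+'0.npz',P=world(d),c=d['color'],z=d['range_z'])
    print(n,-d['R'].T@d['t'])
print(sensors.get_obs())
E
```

```text
scene [1139.40830256  864.08187324 1017.14243893]
top [ 409.63238502  -44.74473559 1089.2598041 ]
{'t': 0.1, 'qpos': array([ 1.20603861e+00,  4.23789693e-01,  1.63058254e+00,  1.00926567e-05,
        1.08859205e+00, -1.89595786e-02]), 'qvel': array([-0.00101834, -0.00233311, -0.00123198,  0.00103149,  0.00054901,
       -0.00087661]), 'joint_torque': array([-1.69205523e-04, -5.45614100e+01, -2.74323732e+01,  6.44979766e-02,
        1.88493286e-02, -7.72179828e-05]), 'ee_pos': array([211.61776005, 587.56588165, 221.97584046]), 'orientation': array([-5.40436809e-01, -3.09448374e+00,  2.11215600e-03]), 'ft_force': array([-1.04334231, -0.14337465,  0.70594693]), 'moment': array([-0.00205209, -0.009759  ,  0.0182569 ]), 'grasp_force': 0.0, 'width': 87.69488399387667}
```

View pics/scene0.png

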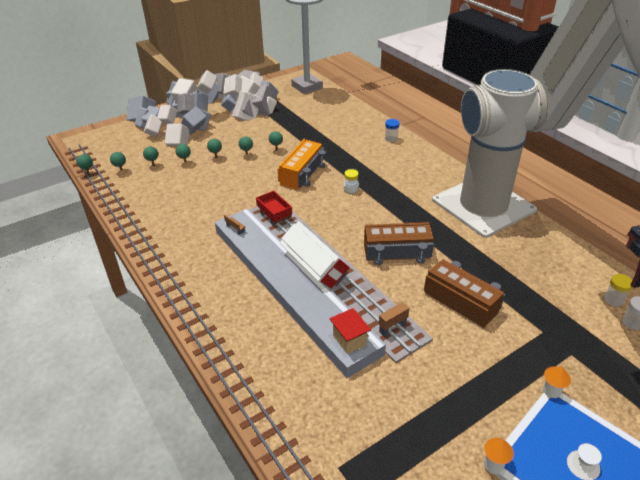

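View pics/top0.png

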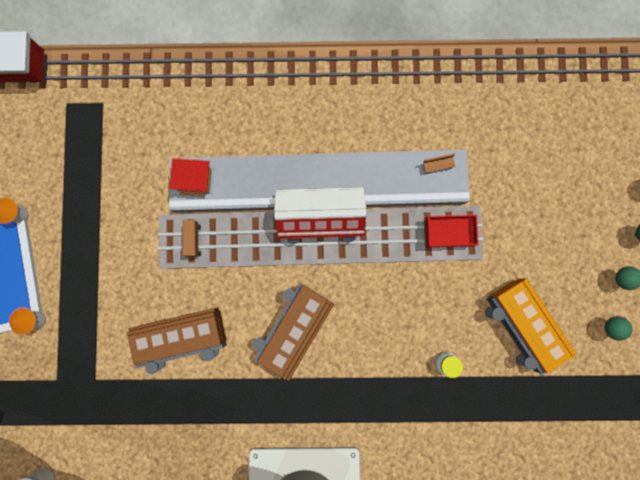

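The scene view shows the white-roofed carriage leaning on the platform at about (315,255). The kiosk is at (350,330), the buffer at (395,317), the wagon at (273,207) and the bench at (235,224). In the top view the robot is below and +y is to the left. The carriage is at (320,213), the buffer at (190,238), the wagon at (451,232), the kiosk at (190,176) and the bench at (438,163).

```bash
python3 - <<'E'
from h import *
d=np.load('top0.npz'); P=d['P']; c=d['c'].astype(int)
for u,v in [(100,300),(400,180),(250,180),(320,200),(190,238),(190,176),(438,163),(451,232),(300,260)]: print((u,v),P[v,u].round(1))
# platform flat: z 39 mask
z=P[...,2]; box=np.zeros(z.shape,bool); box[140:280,150:500]=1
m=(abs(z-39)<5)&box; m=cv2.morphologyEx(m.astype(np.uint8),cv2.MORPH_OPEN,np.ones((5,5)))
Q=P[m>0]; r=cv2.minAreaRect(Q[:,:2].astype(np.float32)); print('plat',r,cv2.boxPoints(r).round(1),Q[:,2].mean())
# carriage white roof
b,g,rr=c[...,0],c[...,1],c[...,2]
def rep(n,m):
    Q=P[m]; print(n,m.sum(),'min',np.percentile(Q,1,0).round(1),'max',np.percentile(Q,99,0).round(1)); 
sub=np.zeros_like(box); sub[182:245,268:372]=1
m=sub&(z>55); rep('carr',m)
for lo in range(60,130,10):
    k=m&(z>=lo)&(z<lo+10)
    if k.sum()>20: rep(lo,k)
s=np.zeros_like(box); s[215:262,178:204]=1; m=s&(z>45); rep('buffer',m)
s[:]=0; s[150:200,165:215]=1; rep('kiosk',s&(z>75))
s[:]=0; s[150:180,415:460]=1; rep('bench',s&(z>60))
s[:]=0; s[205:255,420:480]=1; rep('wagon',s&(z>40))
E
```

```text
(100, 300) [402.  413.1   0.5]
(400, 180) [ 635.7 -198.8   39.4]
(250, 180) [639.7 102.2  35.9]
(320, 200) [585.4 -38.7 103.8]
(190, 238) [520.3 213.9  66.4]
(190, 176) [635.9 208.3  94.5]
(438, 163) [ 664.3 -271.2   60.3]
(451, 232) [ 409.6  -44.7 1089.3]
(300, 260) [479.4   3.9   5.8]
plat ((639.86376953125, -34.827392578125), (106.14212799072266, 600.2735595703125), 1.053650975227356) [[ 581.3  264.3]
 [ 592.3 -335.9]
 [ 698.4 -333.9]
 [ 687.4  266.2]] 38.06987955165535
carr 4395 min [ 520.2 -121.    65.4] max [613.2  44.9 117.7]
60 205 min [ 519.8 -121.    61.8] max [528.2  43.7  70. ]
70 541 min [ 522.7 -121.4   70.1] max [615.3  44.6  79.8]
80 622 min [ 528.4 -120.8   80.2] max [609.1  45.   89.9]
90 987 min [ 536.4 -121.3   90.1] max [603.3  45.   99.9]
100 1055 min [ 544.6 -120.8  100.1] max [589.6  44.  109.9]
110 956 min [ 550.9 -120.2  110.1] max [576.3  44.8 118.2]
buffer 541 min [440.8  55.1  47.6] max [555.9 230.5 681.7]
kiosk 1201 min [607.9 173.7  88.7] max [669.9 246.8  98.4]
bench 170 min [ 409.6 -300.3   60.1] max [ 679.3  -44.7 1089.3]
wagon 492 min [ 409.6 -344.4   40.3] max [ 562.3  -44.7 1089.3]
```

servo_tool([
  [[0.018,-0.026,0],[0,0,0.87],-1],
  [[0.018,-0.026,0],[0,0,0.87],-1],
  [[0.018,-0.026,0],[0,0,0.87],-1],
  [[0.018,-0.026,0],[0,0,0.87],-1],
  [[0.018,-0.026,0],[0,0,0.87],-1],
  [[0.018,-0.026,0],[0,0,0.87],-1],
  [[0.018,-0.026,0],[0,0,0.87],-1],
  [[0.018,-0.026,0],[0,0,0.87],-1],
])

```text
t: 0.77
ee_pos: [356.2, 378.5, 222.4]
orientation: [-0.35, -3.122, 0.001]
ft_force: [0.6, -0.0, -0.5]
width: 38.4
grasp_force: 0.0
```

servo_tool([
  [[0.018,-0.026,0],[0,0,0.87],-1],
  [[0.018,-0.026,0],[0,0,0.87],-1],
  [[0.018,-0.026,0],[0,0,0.87],-1],
  [[0.018,-0.026,0],[0,0,0.87],-1],
  [[0.018,-0.026,0],[0,0,0.87],-1],
  [[0.018,-0.026,0],[0,0,0.87],-1],
  [[0.018,-0.026,0],[0,0,0.87],-1],
  [[0.018,-0.026,0],[0,0,0.87],-1],
])

```text
t: 1.43
ee_pos: [500.3, 170.5, 222.5]
orientation: [-0.16, -3.137, 0.0]
ft_force: [-0.0, 0.5, 0.0]
width: 0.7
grasp_force: 0.0
```

servo_tool([
  [[0.018,-0.026,-0.009],[0,0,0.87],-1],
  [[0.018,-0.026,-0.009],[0,0,0.87],-1],
  [[0.018,-0.026,-0.009],[0,0,0.87],-1],
  [[0.018,-0.026,-0.009],[0,0,0.87],-1],
  [[0.018,-0.026,-0.009],[0,0,0.87],-1],
  [[0.018,-0.026,-0.009],[0,0,0.87],-1],
  [[0.018,-0.026,-0.009],[0,0,0.87],-1],
  [[0.018,-0.026,-0.009],[0,0,0.87],-1],
])

```text
t: 2.1
ee_pos: [644.2, -37.5, 149.8]
orientation: [0.03, -3.141, -0.0]
ft_force: [0.6, 1.2, 0.4]
width: 0.1
grasp_force: 0.0
```

servo_tool([
  [[0,0,-0.0115],[0,0,0],-1],
  [[0,0,-0.0115],[0,0,0],-1],
  [[0,0,-0.0115],[0,0,0],-1],
  [[0,0,-0.0115],[0,0,0],-1],
  [[0,0,-0.0115],[0,0,0],-1],
  [[0,0,-0.0115],[0,0,0],-1],
  [[0,0,-0.0115],[0,0,0],-1],
  [[0,0,-0.0115],[0,0,0],-1],
])

```text
t: 2.77
ee_pos: [643.7, -35.5, 57.7]
orientation: [-0.03, 3.141, 0.0]
ft_force: [-0.3, 1.2, 0.3]
width: 0.7
grasp_force: 0.0
```

servo_tool([
  [[-0.003,0,0],[0,0,0],-1],
  [[-0.003,0,0],[0,0,0],-1],
  [[-0.003,0,0],[0,0,0],-1],
  [[-0.003,0,0],[0,0,0],-1],
  [[-0.002,0,0],[0,0,0],-1],
  [[-0.001,0,0],[0,0,0],-1],
  [[0,0,0],[0,0,0],-1],
  [[0,0,0],[0,0,0],-1],
])

```text
t: 3.43
ee_pos: [629.0, -36.0, 59.0]
orientation: [-0.029, 3.141, -0.0]
ft_force: [-0.1, -1.1, 0.1]
width: 0.7
grasp_force: 0.0
```

servo_tool([
  [[-0.001,0,0],[0,0,0],-1],
  [[-0.001,0,0],[0,0,0],-1],
  [[-0.001,0,0.0005],[0,0,0],-1],
  [[-0.001,0,0.001],[0,0,0],-1],
  [[-0.001,0,0.001],[0,0,0],-1],
  [[-0.001,0,0.001],[0,0,0],-1],
  [[-0.001,0,0.001],[0,0,0],-1],
  [[-0.001,0,0.001],[0,0,0],-1],
])

```text
t: 4.1
ee_pos: [620.4, -36.0, 64.2]
orientation: [0.029, -3.141, -0.0]
ft_force: [0.6, 0.3, -0.7]
width: 0.6
grasp_force: 0.1
```

servo_tool([
  [[-0.001,0,0],[0,0,0],-1],
  [[-0.001,0,0.0],[0,0,0],-1],
  [[-0.001,0,0.0005],[0,0,0],-1],
  [[-0.001,0,0.0005],[0,0,0],-1],
  [[-0.001,0,0.001],[0,0,0],-1],
  [[-0.001,0,0.001],[0,0,0],-1],
  [[-0.001,0,0.001],[0,0,0],-1],
  [[-0.001,0,0.001],[0,0,0],-1],
])

```text
t: 4.77
ee_pos: [612.7, -36.0, 69.3]
orientation: [0.029, -3.141, -0.0]
ft_force: [-0.3, -0.4, 0.2]
width: 0.8
grasp_force: 0.0
```

```bash
python3 - <<'E'
from h import *
d=cam('scene'); c=d['color'][180:340,220:440]; cv2.imwrite('pics/s1.png',cv2.resize(c,None,fx=3.5,fy=3.5,interpolation=cv2.INTER_CUBIC))
E
```

```text
(no output)
```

View pics/s1.png

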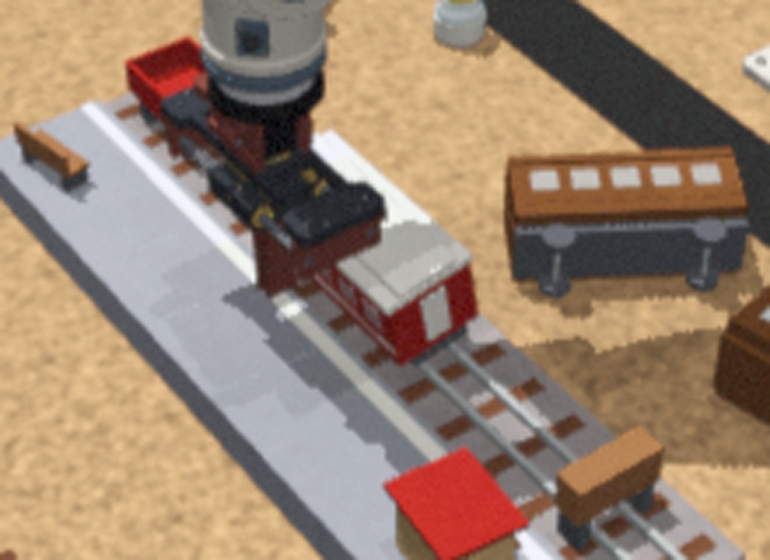

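The crop shows the carriage already standing upright on the track, with its end wall at about (435,310). The fingers are beside it on the platform side. I'll retreat upward, go behind its -y end, and measure there.

servo_tool([
  [[0.008,0,0.002],[0,0,0],-1],
  [[0.008,0,0.01],[0,0,0],-1],
  [[0,0,0.015],[0,0,0],-1],
  [[0,0,0.015],[0,0,0],-1],
  [[0,0,0.015],[0,0,0],-1],
  [[0,0,0.015],[0,0,0],-1],
  [[0,0,0.015],[0,0,0],-1],
  [[0,0,0.015],[0,0,0],-1],
])

```text
t: 5.48
ee_pos: [629.5, -36.0, 172.2]
orientation: [-0.029, 3.141, -0.0]
ft_force: [1.1, 0.4, -0.7]
width: 0.5
grasp_force: 0.0
```

servo_tool([
  [[-0.0124,-0.0165,0],[0,0,0],-1],
  [[-0.0124,-0.0165,0],[0,0,0],-1],
  [[-0.0124,-0.0165,0],[0,0,0],-1],
  [[-0.0124,-0.0165,0],[0,0,0],-1],
  [[-0.0124,-0.0165,0],[0,0,0],-1],
  [[-0.0124,-0.0165,0],[0,0,0],-1],
  [[-0.0124,-0.0165,0],[0,0,0],-1],
  [[-0.0124,-0.0165,0],[0,0,0],-1],
])

```text
t: 6.15
ee_pos: [529.7, -168.9, 171.5]
orientation: [-0.029, 3.141, -0.0]
ft_force: [0.1, 0.0, 1.0]
width: 0.3
grasp_force: 0.0
```

```bash
python3 - <<'E'
from h import *
d=cam('scene'); cv2.imwrite('pics/s2.png',d['color'])
P=world(d); z=P[...,2]
def rep(n,x0,x1,y0,y1,z0,z1):
    m=(P[...,0]>x0)&(P[...,0]<x1)&(P[...,1]>y0)&(P[...,1]<y1)&(z>z0)&(z<z1)
    Q=P[m]; print(n,m.sum(),np.percentile(Q,1,0).round(1),np.percentile(Q,50,0).round(1),np.percentile(Q,99,0).round(1))
rep('roof',450,600,-140,100,85,115)
rep('roofE',450,600,-20,100,92,115)
rep('endwall',505,550,20,70,35,75)
rep('buffer',470,580,180,260,50,80)
rep('wagon',470,580,-400,-180,40,80)
rep('kiosk',590,700,160,260,80,110)
rep('bench',600,700,-320,-220,60,90)
print(sensors.get_obs()['ee_pos'])
d=cam('top'); cv2.imwrite('pics/t2.png',d['color'])
P=world(d); z=P[...,2]
rep('buffer',470,580,180,260,50,80)
rep('carr',450,600,-130,60,85,110)
rep('kiosk',590,700,160,260,80,110)
rep('wagon',470,580,-400,-180,40,80)
E
```

```text
roof 1553 [ 494.8 -118.5   85.7] [537.9 -23.6 102.6] [568.5  50.5 108.4]
roofE 677 [493.7 -19.1  92.6] [535.5  19.1 102.6] [567.7  50.9 108.3]
endwall 173 [505.9  45.1  35.2] [527.7  49.   55.6] [548.9  52.9  74.8]
buffer 383 [492.2 209.1  50.7] [529.4 226.2  65.1] [562.3 235.   70.3]
wagon 452 [ 504.9 -344.8   40.3] [ 536.2 -288.7   52.2] [ 567.6 -241.3   64.1]
kiosk 804 [613.4 177.9  81.4] [645.4 216.9  94.8] [675.  251.1  98.8]
bench 104 [ 656.4 -298.4   60.5] [ 677.  -264.6   70.6] [ 685.2 -235.7   82.7]
[ 527.58713298 -170.95385775  171.34767799]
buffer 518 [487.6 205.4  50.6] [522.2 216.2  64.5] [555.9 230.6  69.1]
carr 3023 [ 490.6 -110.5   93.1] [524.5 -26.5 101.9] [563.4  44.6 106.8]
kiosk 1188 [609.3 174.8  88.9] [639.7 210.6  93.7] [669.9 246.6  97.8]
wagon 90 [ 501.4 -292.5   40. ] [ 504.2 -263.7   57.8] [ 521.  -247.7   63.2]
```

View pics/t2.png

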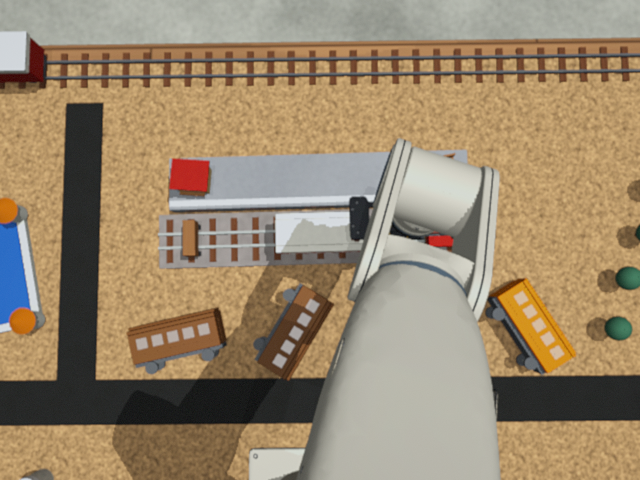

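The top view shows the carriage upright at (320,232) on the rails, the gripper behind its -y end, and the buffer, kiosk and wagon undisturbed. Both cameras put the gap to the buffer at about 160 mm.

servo_tool([
  [[0,0,-0.015],[0,0,0],-1],
  [[0,0,-0.015],[0,0,0],-1],
  [[0,0,-0.015],[0,0,0],-1],
  [[0,0,-0.015],[0,0,0],-1],
  [[0,0,-0.015],[0,0,0],-1],
  [[0,0,-0.015],[0,0,0],-1],
  [[0,0,-0.015],[0,0,0],-1],
  [[0,0,-0.015],[0,0,0],-1],
])

```text
t: 6.92
ee_pos: [530.9, -167.6, 50.6]
orientation: [-0.03, 3.14, -0.0]
ft_force: [-0.7, 0.5, -0.5]
width: 0.4
grasp_force: 0.0
```

servo_tool([
  [[0,0.003,0],[0,0,0],-1],
  [[0,0.003,0],[0,0,0],-1],
  [[0,0.003,0],[0,0,0],-1],
  [[0,0.003,0],[0,0,0],-1],
  [[0,0.003,0],[0,0,0],-1],
  [[0,0.002,0],[0,0,0],-1],
  [[0,0.002,0],[0,0,0],-1],
  [[0,0.002,0],[0,0,0],-1],
])

```text
t: 7.58
ee_pos: [529.8, -146.8, 51.6]
orientation: [-0.029, 3.141, -0.0]
ft_force: [-0.0, 0.3, 0.2]
width: 0.4
grasp_force: 0.0
```

servo_tool([
  [[0,0.002,0],[0,0,0],-1],
  [[0,0.002,0],[0,0,0],-1],
  [[0,0.002,0],[0,0,0],-1],
  [[0,0.002,0],[0,0,0],-1],
  [[0,0.002,0],[0,0,0],-1],
  [[0,0.002,0],[0,0,0],-1],
  [[0,0.002,0],[0,0,0],-1],
  [[0,0.002,0],[0,0,0],-1],
])

```text
t: 8.25
ee_pos: [529.7, -131.1, 51.2]
orientation: [-0.029, 3.141, -0.0]
ft_force: [-0.1, -2.3, 0.0]
width: 0.7
grasp_force: 0.9
```

servo_tool([
  [[-0.0001,0.003,0],[0,0,0],-1],
  [[0,0.004,0],[0,0,0],-1],
  [[-0.0001,0.004,0],[0,0,0],-1],
  [[-0.0001,0.004,0],[0,0,0],-1],
  [[-0.0001,0.004,0],[0,0,0],-1],
  [[0,0.004,0],[0,0,0],-1],
  [[-0.0001,0.004,0],[0,0,0],-1],
  [[-0.0001,0.004,0],[0,0,0],-1],
])

```text
t: 8.92
ee_pos: [529.0, -99.6, 51.2]
orientation: [-0.029, 3.141, -0.0]
ft_force: [-0.5, -1.0, 0.6]
width: 0.3
grasp_force: 1.0
```

servo_tool([
  [[-0.0001,0.004,0],[0,0,0],-1],
  [[0,0.004,0],[0,0,0],-1],
  [[-0.0001,0.004,0],[0,0,0],-1],
  [[-0.0001,0.004,0],[0,0,0],-1],
  [[-0.0001,0.004,0],[0,0,0],-1],
  [[0,0.004,0],[0,0,0],-1],
  [[-0.0001,0.004,0],[0,0,0],-1],
  [[-0.0001,0.004,0],[0,0,0],-1],
])

```text
t: 9.58
ee_pos: [528.4, -67.6, 51.2]
orientation: [0.029, -3.141, 0.0]
ft_force: [0.1, -1.8, 1.1]
width: 0.4
grasp_force: 1.0
```

servo_tool([
  [[-0.0001,0.004,0],[0,0,0],-1],
  [[0,0.004,0],[0,0,0],-1],
  [[-0.0001,0.004,0],[0,0,0],-1],
  [[-0.0001,0.004,0],[0,0,0],-1],
  [[-0.0001,0.004,0],[0,0,0],-1],
  [[0,0.004,0],[0,0,0],-1],
  [[-0.0001,0.004,0],[0,0,0],-1],
  [[-0.0001,0.004,0],[0,0,0],-1],
])

```text
t: 10.25
ee_pos: [527.8, -35.6, 51.2]
orientation: [0.029, -3.141, 0.0]
ft_force: [0.3, -1.6, 0.8]
width: 0.3
grasp_force: 1.0
```

servo_tool([
  [[-0.0001,0.004,0],[0,0,0],-1],
  [[0,0.004,0],[0,0,0],-1],
  [[-0.0001,0.004,0],[0,0,0],-1],
  [[-0.0001,0.004,0],[0,0,0],-1],
  [[-0.0001,0.003,0],[0,0,0],-1],
  [[0,0.002,0],[0,0,0],-1],
  [[0,0,0],[0,0,0],-1],
  [[0,0,0],[0,0,0],-1],
])

```text
t: 10.92
ee_pos: [527.4, -14.7, 51.1]
orientation: [0.03, -3.141, -0.0]
ft_force: [0.9, -0.1, 0.2]
width: 0.5
grasp_force: 0.0
```

```bash
cat > m.py <<'E'
from h import *
import sys
d=cam('scene'); cv2.imwrite(f'pics/s{sys.argv[1]}.png',cv2.resize(d['color'][180:360,220:440],None,fx=3.3,fy=3.3))
P=world(d); z=P[...,2]
def rep(n,x0,x1,y0,y1,z0,z1):
    m=(P[...,0]>x0)&(P[...,0]<x1)&(P[...,1]>y0)&(P[...,1]<y1)&(z>z0)&(z<z1)
    Q=P[m]; print(n,m.sum(),np.percentile(Q,1,0).round(1),np.percentile(Q,50,0).round(1),np.percentile(Q,99,0).round(1)) if m.sum() else print(n,0)
rep('roof',450,600,60,260,85,115)
rep('buffer',470,580,205,260,50,80)
rep('kiosk',590,700,160,260,80,110)
d=cam('top'); P=world(d); z=P[...,2]
rep('roof',450,600,60,260,85,110)
rep('buffer',470,580,190,260,50,72)
rep('kiosk',590,700,160,260,80,110)
print(sensors.get_obs()['ee_pos'])
E
python3 m.py 3
```

```text
roof 1260 [492.4  61.2  86.1] [535.3 122.7 102.3] [565.8 171.4 108.2]
buffer 386 [492.  209.1  50.7] [529.9 225.9  64.9] [561.9 235.2  70.2]
kiosk 800 [614.  178.   81.2] [645.5 216.9  94.9] [675.4 251.1  99.4]
roof 1291 [488.1 100.4  93.9] [526.5 135.5 101.8] [560.2 165.8 106.5]
buffer 516 [487.6 205.4  51.1] [521.9 216.7  64.6] [556.1 230.7  69.2]
kiosk 1191 [609.4 174.6  89. ] [639.7 210.6  93.6] [669.9 246.9  97.5]
[527.35469949 -14.93279727  51.14081259]
```

servo_tool([
  [[-0.0001,0.003,0],[0,0,0],-1],
  [[0,0.004,0],[0,0,0],-1],
  [[-0.0001,0.004,0],[0,0,0],-1],
  [[-0.0001,0.004,0],[0,0,0],-1],
  [[-0.0001,0.004,0],[0,0,0],-1],
  [[0,0.004,0],[0,0,0],-1],
  [[-0.0001,0.004,0],[0,0,0],-1],
  [[0,0.002,0],[0,0,0],-1],
])

```text
t: 11.68
ee_pos: [526.9, 14.6, 51.2]
orientation: [0.03, -3.141, -0.0]
ft_force: [0.5, -2.6, 0.0]
width: 0.5
grasp_force: 1.0
```

servo_tool([
  [[0,0.001,0],[0,0,0],-1],
  [[0,0.001,0],[0,0,0],-1],
  [[0,0.001,0],[0,0,0],-1],
  [[0,0.001,0],[0,0,0],-1],
  [[0,0.0005,0],[0,0,0],-1],
  [[0,0.0005,0],[0,0,0],-1],
  [[0,0.0005,0],[0,0,0],-1],
  [[0,0.0005,0],[0,0,0],-1],
])

```text
t: 12.35
ee_pos: [526.9, 20.0, 51.2]
orientation: [0.029, -3.141, 0.0]
ft_force: [0.6, -1.8, 0.7]
width: 0.6
grasp_force: 1.0
```

```bash
python3 m.py 4
```

```text
roof 1569 [491.6  63.8  85.8] [536.8 145.4 101.9] [565.7 205.3 108.3]
buffer 429 [491.8 205.2  50.3] [531.  224.4  65. ] [562.4 235.1  77.6]
kiosk 797 [614.  177.9  87.1] [645.1 216.7  94.9] [674.8 251.2  99.3]
roof 968 [486.8 150.7  93.2] [525.7 178.5 101.9] [560.4 201.6 106.6]
buffer 373 [487.7 203.5  51.3] [520.5 220.4  64.7] [555.9 230.4  69.2]
kiosk 1187 [609.5 174.7  88.9] [639.8 210.5  93.7] [669.7 246.6  98.1]
[526.88363057  20.04049536  51.16369678]
```

servo_tool([
  [[0,0.0005,0],[0,0,0],-1],
  [[0,0.0005,0],[0,0,0],-1],
  [[0,0.0005,0],[0,0,0],-1],
  [[0,0.0005,0],[0,0,0],-1],
  [[0,0.0005,0],[0,0,0],-1],
  [[0,0,0],[0,0,0],-1],
  [[0,0,0],[0,0,0],-1],
  [[0,0,0],[0,0,0],-1],
])

```text
t: 13.12
ee_pos: [526.9, 22.6, 51.2]
orientation: [0.029, -3.141, -0.0]
ft_force: [-0.2, 0.1, 0.3]
width: 0.5
grasp_force: 0.6
```

servo_tool([
  [[0,-0.002,0],[0,0,0],-1],
  [[0,-0.004,0],[0,0,0],-1],
  [[0,-0.006,0],[0,0,0],-1],
  [[0,-0.01,0],[0,0,0],-1],
  [[0,-0.01,0],[0,0,0],-1],
  [[0,0,0.012],[0,0,0],-1],
  [[0,0,0.025],[0,0,0],-1],
  [[0,0,0.025],[0,0,0],-1],
])

```text
t: 13.78
ee_pos: [526.0, -10.2, 113.8]
orientation: [0.027, -3.139, -0.0]
ft_force: [1.0, -0.4, 0.1]
width: 0.4
grasp_force: 0.0
```

servo_tool([
  [[0,-0.01,0.015],[0,0,0],-1],
  [[0,-0.01,0.015],[0,0,0],-1],
  [[0,-0.01,0.015],[0,0,0],-1],
  [[0,-0.01,0.015],[0,0,0],-1],
  [[0,-0.01,0.01],[0,0,0],-1],
  [[0,0,0],[0,0,0],-1],
  [[0,0,0],[0,0,0],-1],
  [[0,0,0],[0,0,0],-1],
])

```text
t: 14.45
ee_pos: [526.3, -59.4, 182.6]
orientation: [0.028, -3.14, -0.001]
ft_force: [0.7, -0.5, -0.5]
width: 0.7
grasp_force: 0.0
```

```bash
python3 m.py 5
```

```text
roof 1697 [492.5  61.5  85.8] [535.2 143.3 102.3] [565.9 208.4 108.4]
buffer 497 [492.4 205.5  50.3] [530.1 221.3  65.3] [562.3 234.8  78.8]
kiosk 791 [613.6 177.8  86.9] [645.5 217.1  94.8] [675.4 251.1  99.5]
roof 2959 [488.   62.6  93.2] [523.6 132.9 101.8] [560.6 202.5 106.8]
buffer 336 [487.5 200.2  51.6] [520.7 221.5  64.8] [556.  230.8  69.2]
kiosk 1192 [609.1 174.7  89.1] [639.8 210.6  93.6] [669.7 246.5  97.9]
[526.22495269 -59.02082304 182.2341999 ]
```

View pics/s5.png

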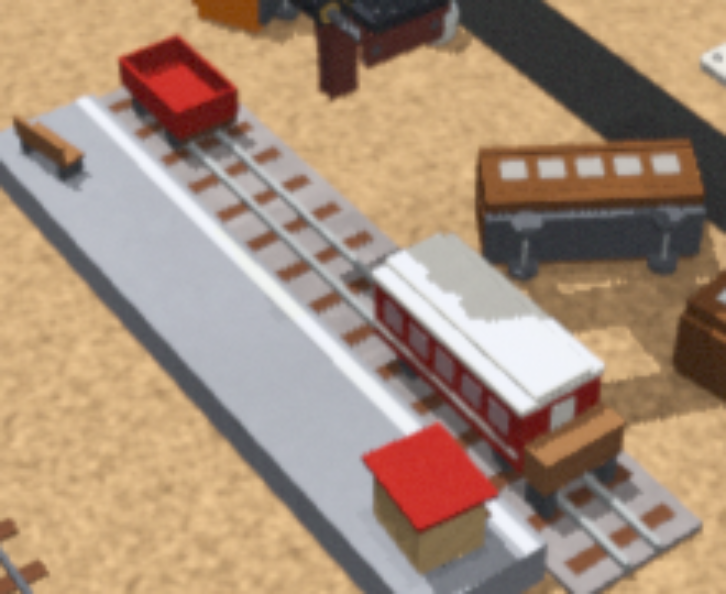

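The picture shows the carriage upright on the rails, with its end at the buffer beam near (570,430). The robot is clear of it, and the kiosk, bench and wagon haven't moved. The gap is 2–3 mm.

```bash
python3 -c "
from workcell import close_job
print(close_job())"
```

```text
the job is handed in; nothing more can be done
None
```

The carriage stands upright on the track about 2–3 mm from the buffer stop, the robot touches nothing, and the job is handed in (no verdict was returned); in the final picture the kiosk, bench and wagon stand where they were, while the paint jar was not measured and the arm did not go near it.

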